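# Crack the stuck lid of a sealed battery box and hold it ajar

## Robot

A 7-joint arm with a two-finger parallel gripper is mounted at the origin on the work surface. World frame = base frame: x ahead of the robot, y to its left, z up, the work surface at z = 0. Lengths are in m, angles in rad, forces in N, time in s.
With the tool pointing down it reaches from about 0.4 to 0.875 m from the base axis. Payload 19.3 kg.
Tool frame: the origin (TCP) lies at the very end of the fingers, on their centre line; the grasp point (between the pads) lies behind it (ctrl.pinch_z is the y of the grasp point in the tool frame, in m); y points along the fingers, x is the direction in which the jaws open and shut, and the axes are right-handed (so a half turn about y gives the same grasp; the last joint's range is limited). The gripper opens to 85 mm and grips with 20 to 120 N. Pads are 22 mm wide; open, the fingers measure 114 mm over their backs; the gripper's body (76 mm by 85 mm) begins 54 mm behind the grasp point. The pads swing forward as they close: fully open they stand 13 mm farther back than shut.
Start: joints at [1.181, 0.521, -0.036, 1.599, 0.021, 1.021, -0.113], TCP at [0.196, -0.593, 0.231] pointing down, gripper open.
Joint ranges: [-2.91, 2.91], [-0.3, 2.13], [-1.5, 1.42], [0.17, 2.43], [-1.26, 4.41], [0.16, 1.93], [-2.52, 2.52]. Speed limits (rad/s): [1.89, 1.89, 2.39, 2.39, 3.01, 3.01, 3.01].

## Interface

Orientations are given as a rotation vector (axis times angle).
In Python, from bench import ctrl gives the robot as it stands. The module is installed in compiled form; this text tells all that it offers.
- The arm moves only by the tool apply_moves, never from a script. Its argument "increments" is a list of rows, each a list of 7 numbers: the closure in counts, from 0 (fully open) to 255 (shut), then the shift along the tool's x, y, z in mm, then the turn, a rotation vector about the tool's x, y, z in degrees. In form: [[fingers, x, y, z, wx, wy, wz], ...]. A call has exactly 10 rows; each row is the pose to reach, as a shift and turn from the pose commanded when the call began, along the tool's axes at that moment; what a row does not reach only later rows make up. A row lasts 1/10 s, in which the tool goes at most 50 mm and 8.59 degrees, less where a joint would pass 70% of its speed; a pose out of reach is approached as far as the arm can. A call with a gripper value outside its range is refused whole. The fingers move at their own pace and stop on an object; "squeeze" is the grip in N (left out, the last holds). Time passes only in rows, so rows that repeat a pose let the fingers close, or fill a call up. It gives the time, the measured TCP pose, the force and the opening at its end, in the units of the state.
- ctrl.observe(): the state, without advancing time (a new reading comes with each control period).
- ctrl.get_image(name): name is "scene" or "side" or "wrist"; returns (picture, depth): 480x640x3 uint8, red, green, blue; 480x640 float32, m along the optical axis (not along the pixel's ray), 0 where there is no reading.
- ctrl.camera_model(name): a dict with "intrinsics" (3x3 intrinsics, pixels), "pose" (4x4, takes a point from camera to world coordinates). Camera axes: x right, y down, z forward; pixel columns grow to the right and rows downward; lengths in m; the calibration is good to about 2 mm. The wrist camera is an equidistant fisheye: a pixel r from the principal point sees the ray r / f radians off the axis. A picture is of the moment at which its call begins: read the wrist's pose just before it. camera_model takes no time and is no camera call; for the wrist camera it gives the pose at the moment of the call.
- ctrl.hand_in(): hands the job in, once; it reports no verdict.
The state is a dict: "clock": time; "joint_positions": joint angles; "qd": joint speeds; "joint_efforts": joint torques, N m; "tcp_pos": TCP position; "tcp_rot": TCP orientation; "force": force on the tool from outside, world axes, zero at the start; "moment": the same for the moment, N m; "width": finger opening in m.
Only numpy, scipy, OpenCV 4.12 (cv2) and the standard library are available. Lean on these libraries where they do the work, as an engineer would, in place of code of your own. Each camera call takes 0.05 s, during which the arm holds its last target. There are 200 camera calls.

## Task

The sealed metal battery box on the bench has a suspect cell in it and must be aired, but its lid has stuck to the gasket. Draw the bolt on the lid right back to its stop, then pull the lid up by its bow handle until the seal lets go and hold it just ajar, with a gap of about 20 mm at the front edge, never letting it spring far open. Finish while still holding the lid up by the handle at that gap, the bolt still drawn, and leave the other things on the bench where they are.

Things in the scene. Friction and masses are not known exactly. Their poses are not given: they have to be found in the camera images.
- box: grey metal battery box fixed to the bench, the large closed box amid it: 200 deep (its x), 260 wide (its y), shut lid's flat top 102 above the bench. Origin at the centre of its underside; its x axis points from its front wall (robot side, with handle and bolt) to its hinged back edge, y to the left, z up. Black gasket round the rim under the lid
- lid (a joint): opening angle of the 12 thick lid, rad: 0 shut, grows as the front edge rises; 0.10 is a gap of about 20 mm at the front edge. With handle it weighs 0.6 to 0.9 kg and falls shut if let go. Shut, it is stuck to the gasket: at the handle it takes an upward pull of 13 to 22 N, varying by start, over the first 6 mm or so of travel; past that peak, 5 to 8 N carries it
- lid_hinge (a point): point on the lid's hinge line at mid-width: the back top edge of the box, 90 above the bench, 12 below the shut lid's top; the line is parallel to the box's y axis; the lid's front edge is 202 from it
- handle: steel bow handle on the lid near its front edge: round bar 10 in diameter along the box's y axis, straight for 80, its axis 34 above the lid's top, 29 free below it; legs 96 apart. Origin on the bar's axis, mid-grip; with the lid shut 172 in front of the hinge line and 46 above it. Moves with the lid; axes as the box's while shut
- bolt (a joint): position of the steel barrel bolt on the lid, m: 0 fully shot, 0.030 drawn right back against its stop. It slides along the box's x axis, opening from the front towards the hinge. It starts 0 to 6 mm drawn; below about 14 mm its rod is under the keeper, a steel loop on the box's front wall, and blocks the lid. Sliding takes about 3 N; it stays where it is left
- bolt_knob (a point): mid-height of the bolt's upright round steel knob near the lid's front right corner, 95 right of the handle: 12 in diameter, its top 33 above the lid's top, this point 22 above it. The rod (8 thick, along box x) lies under it, rod top 12 above the lid; guides (22 wide, 16 high) 20 in front and 60 behind, keeper (18 high) 36 in front, with the bolt shot
- multimeter: yellow hand-held multimeter lying face up, 185 x 88 x 51; origin at the centre of its underside; it is to be left where it is
- cell_pack: flat red battery pack, 107 x 62 x 14; origin at the centre of its underside; it is to be left where it is
- resistor_a: white ceramic power resistor, 48 x 13 x 13; origin at the centre of its underside; it is to be left where it is
- resistor_b: a second white ceramic power resistor, 48 x 13 x 13; origin at the centre of its underside; it is to be left where it is
- screwdriver: dark-handled screwdriver lying in front of the box, 190 long; origin under its middle; it is to be left where it is
- tape_roll: roll of black tape lying flat, 64 across, 18 high; origin at the centre of its underside; it is to be left where it is
- screw_tray: grey open tray, 100 x 75 x 22; origin at the centre of its underside; it is to be left where it is
- dispenser: white bottle, 54 across, 130 high, standing; origin at the centre of its underside; it is to be left where it is

How it is judged:
On the way, in this order (a step that is already met when the one before it is completed fails the run):
1. the bolt is drawn back to its stop, the lid still shut (value of joint bolt above 0.0265 m and value of joint lid below 0.03 rad), for 0.2 s.
2. the lid has come free of the gasket, raised by the handle (value of joint lid above 0.05 rad and contact force between the fingers and handle above 1 N), for 0.2 s.
At the end, for the whole second after the job is handed in: Through the last second the gripper's fingers hold the handle (over 1.5 N), the lid stands still between 0.06 and 0.15 rad open (a gap of about 12 to 30 mm at the front edge) and the bolt is still drawn back more than 22 mm (value of joint lid between 0.06 and 0.15 rad and velocity of joint lid between -0.05 and 0.05 rad/s and contact force between the fingers and handle above 1.5 N and value of joint bolt above 0.022 m); the arm keeps its last pose, push and grip.
It fails at once if the lid springs or is swung far open (over 0.26 rad, a gap of about 50 mm) (value of joint lid above 0.26 rad).
It fails at once if a bystander is moved by more than 25 mm (distance of any of multimeter, cell_pack, resistor_a, resistor_b, screwdriver, tape_roll, screw_tray, dispenser from where it was at the start of the episode above 0.025 m).
It also fails if it takes over 45 s, if anything falls off the work surface, if the arm or the gripper's body presses on something with over 40 N, if the wrist force passes 120 N, or if a joint passes its speed limit or range.

## Working session

There is one attempt and no reset: what is moved stays moved. The work goes in short steps, Python scripts to look and compute and a tool call to move; the robot and the scene stay as the last step left them, time stands still between calls to the robot, and variables do not carry over. Pictures are saved under pics/ and viewed, about 8 in all and at most 12, crops included, and the job is handed in when it is done.

Besides the shell and the picture viewer there is one more tool, called after ">>>" as name([rows], argument=value, ...), one row to a line, values as JSON. apply_moves: Moves the arm, as the interface text tells. Its arguments: {"type":"object","properties":{"increments":{"type":"array"},"squeeze":{"type":"number"}},"required":["increments"]}

```bash
mkdir -p pics
cat > h.py <<'E'
import numpy as np, cv2
from bench import ctrl
from scipy.spatial.transform import Rotation as R
def snap(n,f):
    m=ctrl.camera_model(n); im,d=ctrl.get_image(n)
    cv2.imwrite(f'pics/{f}.png',im[:,:,::-1]); np.savez(f'pics/{f}.npz',im=im,d=d,K=m['intrinsics'],T=m['pose'])
def cloud(f):
    z=np.load(f'pics/{f}.npz'); K,T,d=z['K'],z['T'],z['d']
    v,u=np.mgrid[:480,:640]
    P=np.stack([(u-K[0,2])/K[0,0]*d,(v-K[1,2])/K[1,1]*d,d],-1)@T[:3,:3].T+T[:3,3]
    P[d==0]=np.nan
    return z['im'],P
E
python3 - <<'E'
from h import *
snap('scene','s1'); snap('side','d1')
s=ctrl.observe(); print(s); print(ctrl.pinch_z); print(R.from_rotvec(s['tcp_rot']).as_matrix().round(3))
for n in('scene','side','wrist'): print(n,ctrl.camera_model(n))
E
```

```text
{'clock': 0.1, 'joint_positions': array([ 1.18079202,  0.52194797, -0.03633507,  1.59994269,  0.0212239 ,
        1.02107587, -0.11283613]), 'qd': array([ 2.18356857e-03, -1.23247777e-03,  7.53743592e-04,  1.82882926e-05,
        5.84360157e-04,  4.66640629e-05, -3.98235982e-05]), 'joint_efforts': array([ 3.33240547e-03, -9.28508663e+01,  1.98366389e+00, -3.70537984e+01,
        1.80516473e-02,  5.36020394e-03,  8.41111364e-05]), 'tcp_pos': array([ 0.19636335, -0.59304557,  0.23079019]), 'tcp_rot': array([-1.343156  ,  0.97111474, -0.96970991]), 'force': array([ 0.16408501, -0.22241473, -1.06953975]), 'moment': array([ 0.00061852, -0.02883587,  0.00934809]), 'width': 0.08514213439057036}
-0.0187
[[ 0.314 -0.     0.949]
 [-0.949  0.001  0.314]
 [-0.001 -1.    -0.   ]]
scene {'intrinsics': array([[480.39246885,   0.        , 325.08606302],
       [  0.        , 480.39246885, 232.05871221],
       [  0.        ,   0.        ,   1.        ]]), 'pose': array([[-0.08141343,  0.69201257, -0.7172799 ,  1.252884  ],
       [ 0.99664907,  0.06223259, -0.05308233,  0.05589064],
       [ 0.00790
[... 266 characters left out ...]
  1.        ]]), 'pose': array([[-0.97123231, -0.12751915,  0.20111358,  0.33972519],
       [-0.23779049,  0.56468406, -0.79030855,  0.78064291],
       [-0.01278616, -0.81539609, -0.57876224,  0.68691882],
       [ 0.        ,  0.        ,  0.        ,  1.        ]])}
wrist {'intrinsics': array([[371.64829954,   0.        , 326.60205264],
       [  0.        , 371.64829954, 242.73382643],
       [  0.        ,   0.        ,   1.        ]]), 'pose': array([[ 0.31277234, -0.89703612, -0.31224936,  0.27769351],
       [-0.9498265 , -0.29599538, -0.10107598, -0.56651949],
       [-0.00175556,  0.32819649, -0.94460784,  0.37338215],
       [ 0.        ,  0.        ,  0.        ,  1.        ]])}
```

View pics/s1.png

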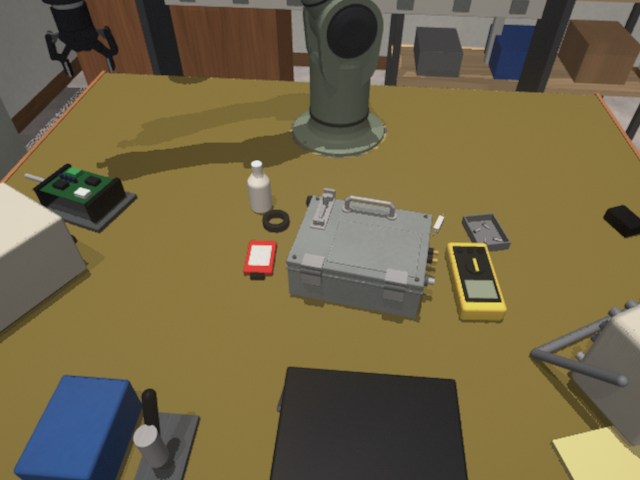

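View pics/d1.png

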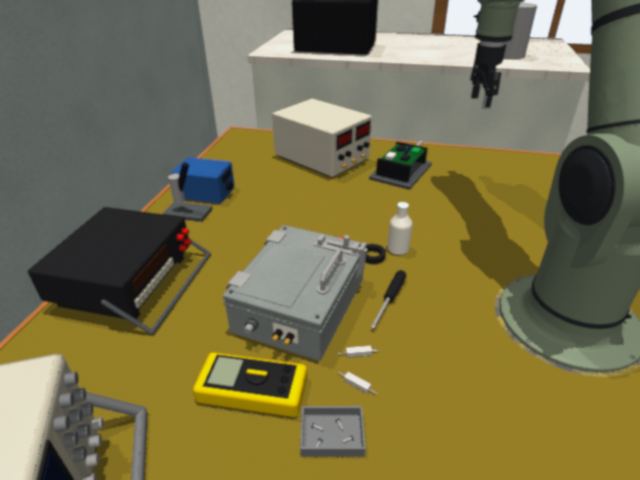

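The scene view shows the box at about (365,250), the handle bar at about (370,203), and the bolt at about (323,208). The bottle is at (260,190) and the tape at (276,220), both close to the bolt side. The side view shows the screwdriver in front of the box.

```bash
python3 - <<'E'
from h import *
for f,(u0,u1,v0,v1) in (('s1',(280,445,180,310)),('d1',(220,375,220,360))):
    im,P=cloud(f); 
    M=np.zeros((480,640),bool); M[v0:v1,u0:u1]=True
    top=M&(abs(P[...,2]-.102)<.005)
    p=P[top][:,:2]; 
    r=cv2.minAreaRect((p*1000).astype(np.float32)); print(f,len(p),np.median(P[top][:,2]),r, cv2.boxPoints(r).round(0).tolist())
    hi=M&(P[...,2]>.112)&(P[...,2]<.16)
    q=P[hi]; lab=cv2.connectedComponents(hi.astype(np.uint8))[1]
    for l in range(1,lab.max()+1):
        c=P[lab==l]
        if len(c)>4: print(l,len(c),c.mean(0).round(4),c.min(0).round(4),c.max(0).round(4), np.argwhere(lab==l).mean(0).round()[::-1])
E
python3 - <<'E'
import cv2
a=cv2.imread('pics/s1.png')[180:310,280:450];b=cv2.imread('pics/d1.png')[220:350,220:390]
cv2.imwrite('pics/c1.png',cv2.resize(cv2.vconcat([a,b]),None,fx=2.3,fy=2.3,interpolation=cv2.INTER_CUBIC) if 0 else cv2.resize(cv2.hconcat([a,b]),None,fx=2.35,fy=2.35,interpolation=cv2.INTER_CUBIC))
E
```

```text
s1 9159 0.10277332258098282 ((558.1351318359375, 81.0224609375), (267.0448303222656, 222.3115692138672), 79.75768280029297) [[425.0, -31.0], [644.0, -70.0], [691.0, 193.0], [472.0, 232.0]]
1 223 [ 0.4842 -0.0025  0.1191] [ 0.4328 -0.0223  0.112 ] [0.5395 0.0164 0.1382] [325. 204.]
2 291 [0.4883 0.0925 0.1342] [0.4771 0.0401 0.1121] [0.4994 0.1443 0.1435] [370. 203.]
d1 7665 0.1040262356583177 ((555.9375, 80.56336975097656), (266.745849609375, 219.2489013671875), 81.240966796875) [[427.0, -35.0], [644.0, -68.0], [685.0, 196.0], [468.0, 229.0]]
1 45 [ 0.5306 -0.0098  0.1176] [ 0.5249 -0.0226  0.1121] [0.5382 0.     0.122 ] [321. 238.]
2 217 [0.4629 0.001  0.1196] [ 0.4269 -0.013   0.1121] [0.5164 0.0175 0.138 ] [351. 244.]
3 262 [0.4848 0.1024 0.1341] [0.4724 0.0397 0.1123] [0.4969 0.1458 0.1438] [330. 267.]
```

View pics/c1.png

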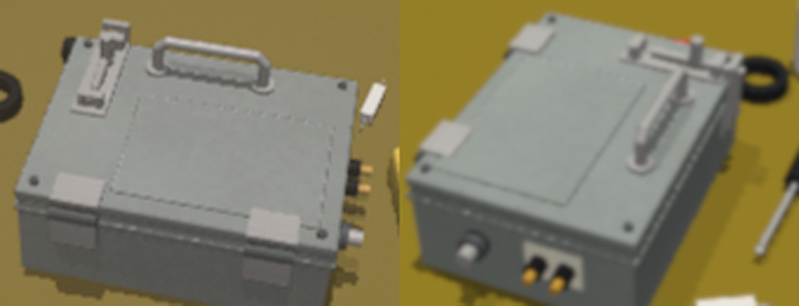

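Run:
```python
from h import *
for f,(u0,u1,v0,v1) in (('s1',(280,445,180,310)),('d1',(220,375,220,360))):
    im,P=cloud(f); M=np.zeros((480,640),bool); M[v0:v1,u0:u1]=True
    h=P[M&(P[...,2]>.133)&(P[...,1]>.03)]; c=h.mean(0); w=np.linalg.svd(h[:,:2]-c[:2],full_matrices=0)[2][0]
    t=(h[:,:2]-c[:2])@w
    print(f,'handle',c.round(4),'mid',(c[:2]+w*(t.min()+t.max())/2).round(4),w,np.degrees(np.arctan2(-w[0],w[1])),t.min(),t.max())
    k=P[M&(P[...,2]>.125)&(P[...,1]<.03)&(P[...,2]<.16)]; print(len(k),'knob',k.mean(0).round(4),k.min(0).round(4),k.max(0).round(4))
    for nm,m in(('n',P[...,2]>.01),):
        pass
im,P=cloud('s1')
for nm,(u,v) in dict(bottle=(260,190),bottop=(257,166),tape=(276,220)).items(): print(nm,P[v-2:v+3,u-2:u+3].reshape(-1,3).mean(0).round(3))
```

```text
s1 handle [0.4881 0.092  0.1383] mid [0.4882 0.0923] [-0.15949835 -0.98719819] 170.82222005934 -0.04988488137419482 0.04925426447468399
35 knob [ 0.4765 -0.0017  0.1317] [ 0.4697 -0.0071  0.1253] [0.481  0.0038 0.1382]
d1 handle [0.4844 0.0997 0.1401] mid [0.4837 0.0956] [0.16302027 0.98662272] -9.38224728422549 -0.05138142485706934 0.04318805393572924
38 knob [ 0.4725 -0.0005  0.1324] [ 0.4673 -0.0109  0.1253] [0.4781 0.0041 0.138 ]
bottle [ 0.394 -0.161  0.073]
bottop [ 0.377 -0.166  0.129]
tape [ 0.415 -0.125 -0.001]
```

```bash
cat >> h.py <<'E'
BX=-9.5  # box yaw deg
def delta(pos,ang,pitch=0):
    """shift mm / turn deg in tool axes to reach TCP pos, tool x at world angle ang (deg), tool y down"""
    s=ctrl.observe(); R0=R.from_rotvec(s['tcp_rot']); a=np.radians(ang)
    x=np.array([np.cos(a),np.sin(a),0]); y=np.array([0,0,-1.]); R1=R.from_matrix(np.c_[x,y,np.cross(x,y)])
    if pitch: R1=R.from_rotvec(np.radians(pitch)*np.r_[np.cos(np.radians(BX+90)),np.sin(np.radians(BX+90)),0])*R1
    print('shift',(R0.inv().apply(np.array(pos)-s['tcp_pos'])*1000).round(1),'turn',np.degrees((R0.inv()*R1).as_rotvec()).round(2))
    print('t',s['clock'],'tcp',s['tcp_pos'].round(4),'F',s['force'].round(2),'w',round(s['width'],4),'q',s['joint_positions'].round(2))
E
python3 -c "
from h import *
delta([.4735,-.0015,.22],-99.5)"
```

```text
shift [-474.4   11.2  449. ] turn [ 2.000e-02  2.782e+01 -5.000e-02]
t 0.1 tcp [ 0.1964 -0.593   0.2308] F [ 0.16 -0.22 -1.07] w 0.0851 q [ 1.18  0.52 -0.04  1.6   0.02  1.02 -0.11]
```

>>> apply_moves([
  [0,-20,0,19,0,1,0],
  [0,-50,0,47,0,3,0],
  [10,-80,1,76,0,5,0],
  [20,-110,2,104,0,7,0],
  [40,-140,3,133,0,8,0],
  [60,-170,4,161,0,10,0],
  [80,-200,5,190,0,12,0],
  [100,-230,5,218,0,14,0],
  [110,-260,6,246,0,15,0],
  [110,-290,7,274,0,17,0],
], squeeze=20)

```text
clock: 1.1
tcp_pos: [0.3657, -0.2303, 0.2243]
tcp_rot: [-1.22, 1.193, -1.193]
force: [1.4, -1.3, 0.2]
width: 0.0485
```

>>> apply_moves([
  [110,-30,1,30,0,2,0],
  [110,-60,1,58,0,4,0],
  [110,-90,2,86,0,6,0],
  [110,-115,2,110,0,8,0],
  [110,-140,3,133,0,9,0],
  [110,-160,4,152,0,10,0],
  [110,-175,4,166,0,10.5,0],
  [110,-184,4,175,0,10.8,0],
  [110,-184,4,175,0,10.8,0],
  [110,-184,4,175,0,10.8,0],
])

```text
clock: 2.1
tcp_pos: [0.5356, -0.0447, 0.2201]
tcp_rot: [-1.127, 1.33, -1.33]
force: [0.1, 0.0, 0.1]
width: 0.0487
```

```bash
python3 -c "
from h import *
delta([.4735,-.0015,.22],-99.5)
snap('wrist','w1')
print(ctrl.observe()['tcp_pos'])"
```

```text
shift [-32.3   0.1 -68.4] turn [0.03 0.01 0.03]
t 2.1 tcp [ 0.5356 -0.0447  0.2201] F [0.07 0.   0.06] w 0.0487 q [ 0.11  0.4  -0.18  1.84  0.09  0.91 -1.85]
[ 0.5354918  -0.04496067  0.22022026]
```

View pics/w1.png

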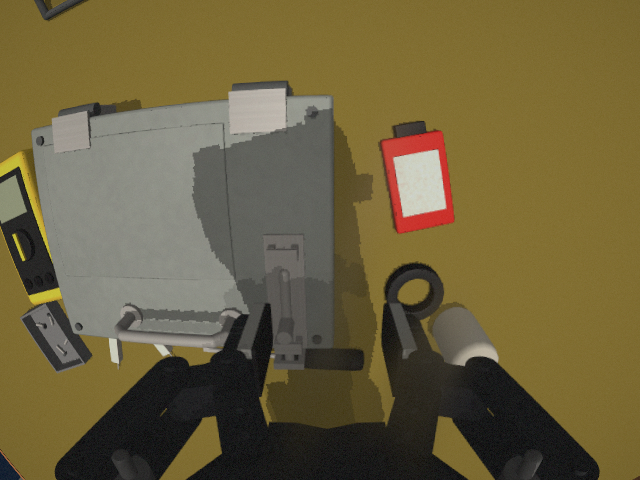

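```bash
cat >> h.py <<'E'
def proj(f,p):
    z=np.load(f'pics/{f}.npz'); K,T=z['K'],z['T']; c=T[:3,:3].T@(np.array(p)-T[:3,3])
    th=np.arctan2(np.hypot(c[0],c[1]),c[2]); return (K[:2,2]+K[0,0]*th*c[:2]/np.hypot(c[0],c[1])).round(1)
def unproj(f,uv,zp):
    z=np.load(f'pics/{f}.npz'); K,T=z['K'],z['T']; d=(np.array(uv,float)-K[:2,2])/K[0,0]; th=np.hypot(*d)
    r=T[:3,:3]@np.r_[np.sin(th)*d/th,np.cos(th)]; return (T[:3,3]+r*(zp-T[2,3])/r[2]).round(4)
E
python3 -c "
from h import *
for z in(.114,.135): print(proj('w1',[.4735,-.0015,z]))
print('handle',proj('w1',[.486,.0935,.136]))
a=cv2.imread('pics/w1.png')[220:380,90:350]; cv2.imwrite('pics/c2.png',cv2.resize(a,None,fx=3,fy=3,interpolation=2))"
```

```text
[286.1 323.9]
[283.3 338.8]
handle [163.9 337.4]
```

View pics/c2.png

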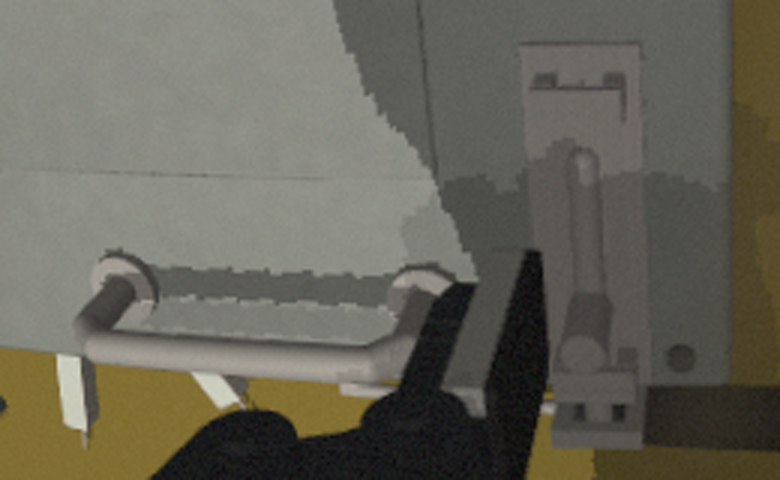

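The crop shows the knob top at about (284,337) in the full frame and the handle bar's middle at about (167,338). Both lie close to the predicted pixels.

```bash
python3 -c "
from h import *
print(unproj('w1',(284.3,336.7),.135),unproj('w1',(167,338),.136))
k=unproj('w1',(284.3,336.7),.135)
delta([k[0],k[1],.16],-99.5); delta([k[0],k[1],.119],-99.5)"
```

```text
[ 0.4752 -0.0026  0.135 ] [0.4852 0.0909 0.136 ]
shift [-31.8  60.2 -66.4] turn [ 0.03 -0.03  0.03]
t 2.15 tcp [ 0.5355 -0.045   0.2202] F [ 0.1  -0.59 -0.1 ] w 0.0485 q [ 0.11  0.4  -0.18  1.84  0.09  0.91 -1.85]
shift [-31.8 101.2 -66.4] turn [ 0.03 -0.03  0.03]
t 2.15 tcp [ 0.5355 -0.045   0.2202] F [ 0.1  -0.59 -0.1 ] w 0.0485 q [ 0.11  0.4  -0.18  1.84  0.09  0.91 -1.85]
```

>>> apply_moves([
  [125,-10,0,-20,0,0,0],
  [125,-20,0,-42,0,0,0],
  [125,-29,0,-60,0,0,0],
  [125,-32,5,-66.5,0,0,0],
  [125,-32,25,-66.5,0,0,0],
  [125,-32,50,-66.5,0,0,0],
  [125,-32,75,-66.5,0,0,0],
  [125,-32,92,-66.5,0,0,0],
  [125,-32,100,-66.5,0,0,0],
  [125,-32,101,-66.5,0,0,0],
])

```text
clock: 3.15
tcp_pos: [0.4755, -0.002, 0.1186]
tcp_rot: [-1.127, 1.331, -1.33]
force: [1.1, -0.6, -0.2]
width: 0.0437
```

>>> apply_moves([
  [150,0,0,0,0,0,0],
  [175,0,0,0,0,0,0],
  [200,0,0,0,0,0,0],
  [225,0,0,0,0,0,0],
  [240,0,0,0,0,0,0],
  [255,0,0,0,0,0,0],
  [255,0,0,0,0,0,0],
  [255,0,0,0,0,0,0],
  [255,0,0,0,0,0,0],
  [255,0,0,0,0,0,0],
])

```text
clock: 4.15
tcp_pos: [0.476, -0.0024, 0.1199]
tcp_rot: [-1.126, 1.33, -1.332]
force: [-1.1, -6.3, 7.4]
width: 0.0109
```

```bash
python3 -c "
from h import *
delta([.4752,-.0026,.119],-99.5)"
```

```text
shift [ 0.3  0.9 -0.7] turn [-0.05 -0.03  0.06]
t 4.15 tcp [ 0.476  -0.0024  0.1199] F [-1.08 -6.33  7.37] w 0.0109 q [ 0.02  0.46 -0.19  2.08  0.14  0.61 -2.  ]
```

>>> apply_moves([
  [255,0,-1,0,0,0,0],
  [255,0,-1.5,3,0,0,0],
  [255,0,-1.5,6,0,0,0],
  [255,0,-1.5,10,0,0,0],
  [255,0,-1.5,14,0,0,0],
  [255,0,-1.5,18,0,0,0],
  [255,0,-1.5,21,0,0,0],
  [255,0,-1.5,23,0,0,0],
  [255,0,-1.5,24,0,0,0],
  [255,0,-1.5,24,0,0,0],
])

```text
clock: 5.15
tcp_pos: [0.4988, -0.0061, 0.1206]
tcp_rot: [-1.128, 1.331, -1.33]
force: [-3.0, -4.2, -6.1]
width: 0.0109
```

>>> apply_moves([
  [255,0,0,1,0,0,0],
  [255,0,0,2,0,0,0],
  [255,0,0,3,0,0,0],
  [255,0,0,4,0,0,0],
  [255,0,0,5,0,0,0],
  [255,0,0,6,0,0,0],
  [255,0,0,6,0,0,0],
  [255,0,0,6,0,0,0],
  [255,0,0,6,0,0,0],
  [255,0,0,6,0,0,0],
])

```text
clock: 6.15
tcp_pos: [0.5041, -0.007, 0.1205]
tcp_rot: [-1.129, 1.332, -1.33]
force: [-6.2, -4.1, -5.4]
width: 0.0108
```

>>> apply_moves([
  [255,0,0,1,0,0,0],
  [255,0,0,2,0,0,0],
  [255,0,0,3,0,0,0],
  [255,0,0,3,0,0,0],
  [255,0,0,3,0,0,0],
  [255,0,0,3,0,0,0],
  [255,0,0,3,0,0,0],
  [255,0,0,3,0,0,0],
  [255,0,0,3,0,0,0],
  [255,0,0,3,0,0,0],
])

```text
clock: 7.15
tcp_pos: [0.5044, -0.0071, 0.12]
tcp_rot: [-1.133, 1.335, -1.327]
force: [-21.5, 0.5, 3.4]
width: 0.0108
```

>>> apply_moves([
  [255,0,0,-2,0,0,0],
  [240,0,0,-2.5,0,0,0],
  [200,0,0,-2.5,0,0,0],
  [160,0,0,-2.5,0,0,0],
  [125,0,0,-2.5,0,0,0],
  [125,0,-5,-2.5,0,0,0],
  [125,0,-25,-2.5,0,0,0],
  [125,0,-55,-2.5,0,0,0],
  [125,0,-80,-2.5,0,0,0],
  [125,0,-90,-2.5,0,0,0],
])

```text
clock: 8.15
tcp_pos: [0.5068, -0.0063, 0.2134]
tcp_rot: [-1.124, 1.328, -1.331]
force: [0.2, -0.6, -0.3]
width: 0.0436
```

```bash
python3 -c "
from h import *
snap('scene','s2'); snap('wrist','w2')
a=cv2.imread('pics/s2.png')[160:310,260:450]; b=cv2.imread('pics/w2.png')[200:440,60:380]
a=cv2.resize(a,(380,300),interpolation=2); b=cv2.resize(b,(400,300),interpolation=2)
cv2.imwrite('pics/c3.png',cv2.hconcat([a,b]))
hx=np.array([np.cos(np.radians(BX)),np.sin(np.radians(BX))])
k=np.r_[.4752,-.0026]
for d in(0,.025,.028): print(d,proj('w2',np.r_[k+hx*d,.135]))
delta([.4855,.092,.21],-9.5)"
```

```text
0 [329.7 300.3]
0.025 [329.8 266. ]
0.028 [329.8 261.7]
shift [-93.6   2.  -37. ] turn [ -0.13 -89.98   0.09]
t 8.25 tcp [ 0.5065 -0.0064  0.2121] F [-0.01 -0.61 -0.58] w 0.0432 q [ 0.06  0.36 -0.21  1.92  0.1   0.86 -1.93]
```

View pics/c3.png

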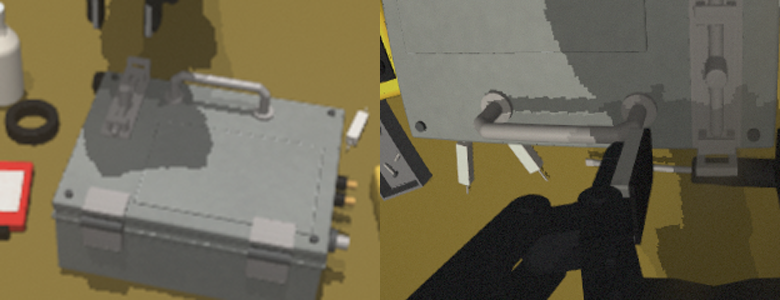

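The knob now sits at about (328,256) in the wrist image. That matches a draw of about 29 mm.

```bash
python3 -c "
from h import *
print(unproj('w2',(205.6,304.8),.136))"
```

```text
[0.4849 0.0837 0.136 ]
```

>>> apply_moves([
  [125,-5,0,-2,0,-7,0],
  [125,-12,0,-5,0,-14,0],
  [125,-20,0,-8,0,-22,0],
  [125,-30,0,-12,0,-30,0],
  [125,-40,0,-16,0,-38,0],
  [125,-50,0,-20,0,-46,0],
  [125,-60,0,-24,0,-54,0],
  [125,-70,0,-28,0,-62,0],
  [125,-80,0,-32,0,-70,0],
  [125,-88,0,-35,0,-76,0],
])

```text
clock: 9.25
tcp_pos: [0.4852, 0.0868, 0.2096]
tcp_rot: [-1.548, 0.318, -0.315]
force: [-0.7, 0.6, 1.1]
width: 0.0435
```

```bash
python3 -c "
from h import *
delta([.4855,.092,.18],-9.5)"
```

```text
shift [-1.7 29.6  5. ] turn [ 1.000e-02 -1.363e+01 -1.000e-01]
t 9.25 tcp [0.4852 0.0868 0.2096] F [-0.7   0.64  1.13] w 0.0435 q [ 0.12  0.38 -0.53  1.94  0.25  0.88 -0.94]
```

>>> apply_moves([
  [125,-1,0,2,0,-7,0],
  [125,-2,5,5,0,-13.6,0],
  [125,-2,20,5,0,-13.6,0],
  [125,-2,40,5,0,-13.6,0],
  [125,-2,60,5,0,-13.6,0],
  [125,-2,78,5,0,-13.6,0],
  [125,-2,88,5,0,-13.6,0],
  [125,-2,92,5,0,-13.6,0],
  [125,-2,92,5,0,-13.6,0],
  [125,-2,92,5,0,-13.6,0],
])

```text
clock: 10.25
tcp_pos: [0.4863, 0.0917, 0.1192]
tcp_rot: [-1.566, 0.135, -0.136]
force: [-0.5, 0.1, 1.0]
width: 0.0434
```

>>> apply_moves([
  [160,0,0,0,0,0,0],
  [190,0,0,0,0,0,0],
  [210,0,0,0,0,0,0],
  [225,0,0,0,0,0,0],
  [240,0,0,0,0,0,0],
  [255,0,0,0,0,0,0],
  [255,0,0,0,0,0,0],
  [255,0,0,0,0,0,0],
  [255,0,0,0,0,0,0],
  [255,0,0,0,0,0,0],
], squeeze=50)

```text
clock: 11.25
tcp_pos: [0.4841, 0.0918, 0.1188]
tcp_rot: [-1.568, 0.137, -0.132]
force: [-15.5, 1.2, 12.2]
width: 0.0085
```

```bash
python3 -c "
from h import *
delta([.4855,.092,.117],-9.5)"
```

```text
shift [1.3 1.8 0.4] turn [ 0.07 -0.33 -0.17]
t 11.25 tcp [0.4841 0.0918 0.1188] F [-15.47   1.15  12.19] w 0.0085 q [ 0.09  0.52 -0.52  2.02  0.4   0.7  -0.85]
```

>>> apply_moves([
  [255,-1,0,0,0,0,0],
  [255,-2,0,0,0,0,0],
  [255,-2.2,-0.5,0,0,0,0],
  [255,-2.2,-1,0,0,0,0],
  [255,-2.2,-1.5,0,0,0,0],
  [255,-2.2,-2,0,0,0,0],
  [255,-2.2,-2,0,0,0,0],
  [255,-2.2,-2,0,0,0,0],
  [255,-2.2,-2,0,0,0,0],
  [255,-2.2,-2,0,0,0,0],
])

```text
clock: 12.25
tcp_pos: [0.4844, 0.0918, 0.1205]
tcp_rot: [-1.566, 0.135, -0.136]
force: [8.5, -0.7, -14.5]
width: 0.0081
```

>>> apply_moves([
  [255,0,-0.5,0,0,0,0],
  [255,0.1,-1,0,0,0,0.2],
  [255,0.2,-1.5,0,0,0,0.4],
  [255,0.3,-2,0,0,0,0.6],
  [255,0.5,-2.5,0,0,0,0.8],
  [255,0.6,-3,0,0,0,1],
  [255,0.6,-3,0,0,0,1],
  [255,0.6,-3,0,0,0,1],
  [255,0.6,-3,0,0,0,1],
  [255,0.6,-3,0,0,0,1],
])

```text
clock: 13.25
tcp_pos: [0.485, 0.0917, 0.1237]
tcp_rot: [-1.565, 0.149, -0.122]
force: [6.6, -2.0, -10.5]
width: 0.0079
```

>>> apply_moves([
  [255,0,-0.5,0,0,0,0],
  [255,0.1,-1,0,0,0,0.2],
  [255,0.3,-2,0,0,0,0.6],
  [255,0.5,-3,0,0,0,0.9],
  [255,0.7,-4,0,0,0,1.2],
  [255,0.9,-5,0,0,0,1.6],
  [255,1,-5,0,0,0,1.6],
  [255,1,-5,0,0,0,1.6],
  [255,1,-5,0,0,0,1.6],
  [255,1,-5,0,0,0,1.6],
])

```text
clock: 14.25
tcp_pos: [0.4861, 0.0915, 0.1288]
tcp_rot: [-1.562, 0.17, -0.101]
force: [6.2, -1.3, -7.5]
width: 0.0084
```

```bash
python3 -c "
from h import *
snap('side','d2')
a=cv2.imread('pics/d2.png')[200:370,200:420]
cv2.imwrite('pics/c4.png',cv2.resize(a,None,fx=3.4,fy=3.4,interpolation=2))
for f,r in(('d1',0),('d2',0)):
    im,P=cloud(f); q=P[240:330,225:400].reshape(-1,3)
    q=q[np.isfinite(q[:,0])]
    e=np.radians(BX); X=(q[:,:2]-[.486,.092])@[np.cos(e),np.sin(e)]; Y=(q[:,:2]-[.486,.092])@[-np.sin(e),np.cos(e)]
    for xa,xb in((.0,.03),(.03,.07),(.07,.11),(.11,.15)):
        m=(X>xa)&(X<xb)&(q[:,2]>.095)&(q[:,2]<.13)&(Y<.12)&(Y>-.07); print(f,xa,m.sum(),np.median(q[m,2]).round(4))
delta([.4855,.092,.117],-9.5)"
```

```text
d1 0.0 756 0.1032
d1 0.03 1273 0.1048
d1 0.07 1181 0.105
d1 0.11 1145 0.1051
d2 0.0 619 0.1121
d2 0.03 1161 0.1115
d2 0.07 1148 0.1097
d2 0.11 1109 0.1074
shift [-0.1 11.8  0.4] turn [-0.03 -0.4  -2.55]
t 14.3 tcp [0.4861 0.0915 0.1288] F [ 6.98 -1.05 -8.3 ] w 0.0082 q [ 0.12  0.53 -0.54  1.98  0.35  0.77 -0.8 ]
```

View pics/c4.png

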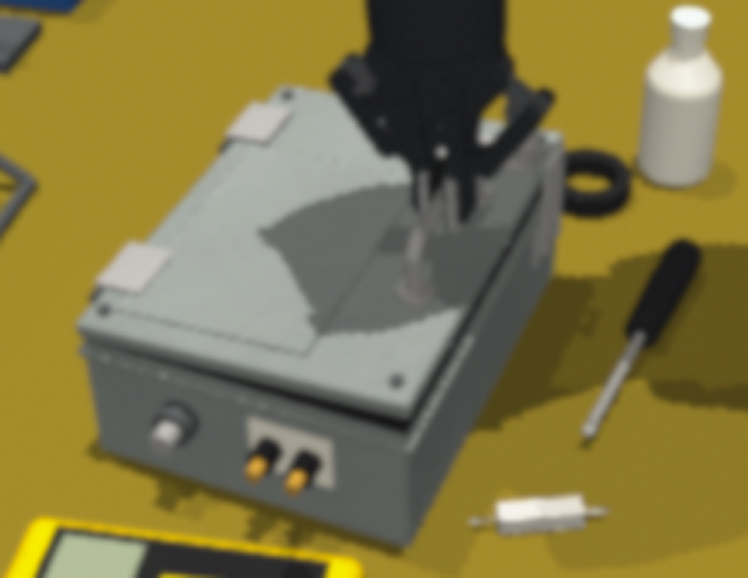

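The lid is free, with the gap showing at the front edge. Depth gives an opening of about 0.055 rad, so another 8 mm of lift is needed.

>>> apply_moves([
  [255,0.1,-1,0,0,0,0.3],
  [255,0.3,-2,0,0,0,0.6],
  [255,0.6,-3,0,0,0,0.9],
  [255,0.8,-4,0,0,0,1.2],
  [255,1,-5,0,0,0,1.6],
  [255,1.2,-6,0,0,0,2],
  [255,1.4,-7,0,0,0,2.3],
  [255,1.6,-7.7,0,0,0,2.5],
  [255,1.6,-8,0,0,0,2.6],
  [255,1.6,-8,0,0,0,2.6],
])

```text
clock: 15.3
tcp_pos: [0.488, 0.0912, 0.1365]
tcp_rot: [-1.557, 0.206, -0.065]
force: [5.9, -1.0, -10.6]
width: 0.0081
```

>>> apply_moves([
  [255,0,0,0,0,0,0],
  [255,0,0,0,0,0,0],
  [255,0,0,0,0,0,0],
  [255,0,0,0,0,0,0],
  [255,0,0,0,0,0,0],
  [255,0,0,0,0,0,0],
  [255,0,0,0,0,0,0],
  [255,0,0,0,0,0,0],
  [255,0,0,0,0,0,0],
  [255,0,0,0,0,0,0],
])

```text
clock: 16.3
tcp_pos: [0.488, 0.0912, 0.1365]
tcp_rot: [-1.557, 0.206, -0.065]
force: [7.2, -1.0, -10.3]
width: 0.0079
```

```bash
python3 -c "
from h import *
snap('side','d3'); snap('scene','s3')
a=cv2.imread('pics/d3.png')[200:370,200:420];b=cv2.imread('pics/s3.png')[160:330,260:450]
cv2.imwrite('pics/c5.png',cv2.resize(cv2.hconcat([a,b]),None,fx=1.9,fy=1.9,interpolation=2))
e=np.radians(BX)
for f in('d1','d2','d3','s1','s3'):
    im,P=cloud(f); q=(P[240:330,225:400] if f[0]=='d' else P[200:280,280:445]).reshape(-1,3)
    q=q[np.isfinite(q[:,0])]
    X=(q[:,:2]-[.486,.092])@[np.cos(e),np.sin(e)]; Y=(q[:,:2]-[.486,.092])@[-np.sin(e),np.cos(e)]
    m=(X>.015)&(X<.14)&(q[:,2]>.095)&(q[:,2]<.13)&(Y<.12)&(Y>-.07)
    x,z=X[m],q[m,2]
    for _ in range(4):
        c=np.polyfit(x,z,1); k=abs(z-np.polyval(c,x))<.004; x,z=x[k],z[k]
    print(f,'slope',c[0].round(4),len(x))
delta([.4855,.092,.117],-9.5)"
```

```text
d1 slope 0.0125 3712
d2 slope -0.0458 3449
d3 slope -0.0919 3316
s1 slope 0.0118 4105
s3 slope -0.0909 4551
shift [-0.8 19.7  0.3] turn [-0.05 -0.39 -5.15]
t 16.4 tcp [0.488  0.0912 0.1365] F [  6.84   0.17 -10.32] w 0.0084 q [ 0.14  0.55 -0.56  1.93  0.31  0.84 -0.76]
```

View pics/c5.png

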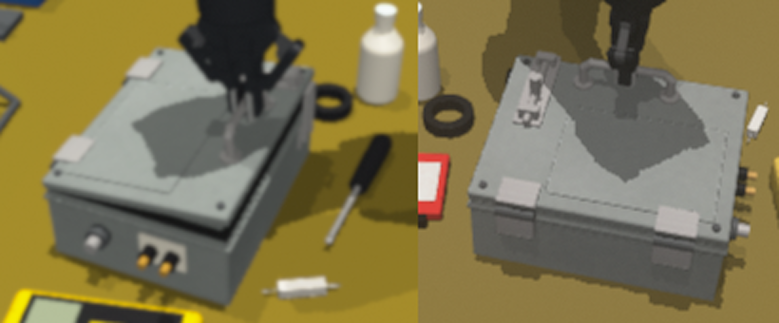

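The lid stands at about 0.10 rad, is steady and firmly gripped, and the bolt is still back. Handing in.

```bash
python3 -c "
from bench import ctrl
print(ctrl.hand_in())"
```

```text
the job is handed in; nothing more can be done
None
```

The job is handed in: the bolt is drawn to its stop and the lid is held ajar by its handle at about 0.10 rad, a gap of roughly 20 mm. The hand-in gave no verdict.

- **Bolt:** I drew it about 28 mm from its starting position until it stopped moving, with about 21 N of push at the end. It still looked drawn in the last scene picture. I did not measure its final position.
- **Lid:** I lifted the lid in small steps. The highest pull I read was about 14.5 N, then 10.5 and 7.5 N as the seal let go. Depth fits of the lid's slope against the shut lid gave about 0.104 rad from the side camera and 0.103 rad from the scene camera.
- **Hold:** The tool was still over the last second before hand-in, with about 10 N of downward load and a squeeze of 50 N on the handle. The finger opening read about 8 mm on the 10 mm bar. It read about 11 mm on the 12 mm knob earlier.
- **Bystanders:** The bottle, tape, screwdriver, resistor and the parts of the battery pack and multimeter in view looked undisturbed in the final pictures. I did not measure them, and the tray and the second resistor were not in those crops.
- **Time:** The robot clock read 16.4 s of the 45 s allowed.
- **Disagreement:** The wrist views put the handle's middle up to 8 mm apart along the bar. I kept the middle estimate, which is harmless on the 80 mm straight grip.

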